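# Lock a tube holder into the mixer rail with its spring nut

### The job

Take the loose tube holder out of its rack and fit it in the slotted rail, midway between the two holders already there: lower its nut through the slot lengthwise, press it gently down against its spring until the nut is under the lips, and twist it a quarter turn either way. Let the spring lift it so that the nut's grooves catch both lips and it stands square and upright, then let go; do not force the rail, and leave the things around it where they are.

Things in the scene. Friction and masses are not known exactly. Their poses are not given: they have to be found in the camera images.
- holder_mid (a point): Centre of the loose tube holder's black grip block, 36 (x) x 24 (y) x 40 (z) mm, z up; two tube mouths stand 4.5 mm above it. Grip it across the 24 mm width (along y). Below the block a round steel neck, 19 mm wide, runs down to the steel nut. Below this point lie: block underside 20 mm, nut's ridge tops 37.5, groove floors 42, nut underside 48, foot tip 75.
- holder: The same loose holder (0.13 to 0.20 kg), origin under the middle of its nut: 40 mm long (x), 19 wide (y; lowest 3 mm only 16.5). Across its top (along y) run two grooves, between the neck and a 3.5 mm thick ridge at each end (ridge inner faces 16.5 mm from the axis). At the start the nut rests on the rack, the foot hangs in the rack's hole.
- holder_foot (a point): Tip of the holder's spring foot, as built, under the nut: a 15 mm wide pad tapered to 9 mm, sprung along z with 1.5 N per mm, no preload. It gives 11.5 mm, then binds solid at 17 N. With the foot on the channel's floor a push of 13 N or more brings the nut under the lips; 15 N is a good push.
- rack: Blue fixed block 100 (x) x 75 (y) x 45 mm high, origin at the centre of its underside on the bench. A 25 mm hole in its middle carries the loose holder.
- rail_gap (a point): Point over the middle of the slot's centre line, midway between the two mounted holders; x along the rail, y across, z up. It is fixed to the rail's feet, 59 mm above the bench: the channel stands on levelling screws, and the lips' top is 0 to 16 mm above this point, different each time, so the height must be felt or seen. The slot is 22 mm wide, the nut 19 mm.
- rail: The rail: two fixed feet on the bench (origin between them on the bench, axes as the slot point's) carry an aluminium channel 340 (x) x 56 (y) x 41 mm, 50 wide inside. Each lip ends in a 3 mm thick edge turned down to 8 mm below the lips' top, 11 to 14 mm from the centre line. More than 30 N on it bends the lips. Holders like the loose one stand locked 120 mm to either side.
- bottle: Bystander: loose bottle, 70 mm wide, 125 mm high, origin at its base.
- tube_box: Bystander: loose green box of capped tubes, 120 x 75 x 59 mm high, origin at its base.
- calculator: Bystander: loose calculator, 150 x 80 x 18 mm, origin at its base.
- rail_home (a point): Grip block's centre when locked home, if the lips' top is 8 mm above the slot point: 34 mm above the lips' top, nut crosswise; the true place is up to 8 mm higher or lower. Above the lips' top the grip block's centre is at 75 mm when the foot enters the slot, 48 when the nut does, 38 when the foot meets the floor, and below 29.5 the nut is free to turn; tops of mounted holders: 59.

How it is judged:
By the outcome, as a careful person would: the job done as asked, in the order asked, and still so for the second after the job is handed in, with the robot touching nothing.
It also fails if it takes over 53 s, if anything falls off the work surface, if the arm or the gripper's body presses on something with over 40 N, if the wrist force passes 120 N, or if a joint passes its speed limit or range.

### The arm

A 7-joint arm with a two-finger parallel gripper is mounted at the origin on the work surface. World frame = base frame: x ahead of the robot, y to its left, z up, the work surface at z = 0. Lengths are in m, angles in rad, forces in N, time in s.
With the tool pointing down it reaches from about 0.4 to 0.875 m from the base axis. Payload 6.5 kg.
Tool frame: the origin (TCP) lies at the very end of the fingers, on their centre line; the grasp point (between the pads) lies 19 mm behind it; z points along the fingers, y is the direction in which the jaws open and shut (so a half turn about z gives the same grasp; the last joint's range is limited). The gripper opens to 88 mm and grips with 3 to 60 N. Pads are 18 mm wide; open, the fingers measure 123 mm over their backs; the gripper's body (75 mm by 187 mm) begins 45 mm behind the grasp point.
Start: joints at [-0.066, 0.536, -0.004, 1.538, 0.003, 1.067, -0.071], TCP at [0.65, 0, 0.239] pointing down, gripper open.
Joint ranges: [-2.7, 2.7], [-0.37, 2.16], [-1.27, 1.26], [0.24, 2.4], [-1.31, 4.45], [0.19, 1.91], [-2.76, 2.76]. Speed limits (rad/s): [2.39, 2.39, 3.14, 3.14, 3.14, 3.14, 3.14].

### API

Orientations are given as [roll, pitch, yaw] about the fixed x, y, z axes, in that order (R = Rz(yaw) Ry(pitch) Rx(roll)).
In Python, from bench import arm gives the robot as it stands. The module is installed in compiled form; this text tells all that it offers.
- The arm moves only by the tool step_arm, never from a script. Its argument "rows" is one flat list of numbers, 6 for each row, row after row: the shift along the tool's x, y, z in m, then the turn, a rotation vector about the tool's x, y, z in rad. A call has 1 to 20 rows; each row shifts and turns the commanded pose from where the row before left it, along the tool's axes as they then stand; what a row does not reach is not made up. A row lasts 1/8 s, in which the tool goes at most 62.5 mm and 10.7 degrees, less where a joint would pass 70% of its speed; a pose out of reach is approached as far as the arm can. A call with a gripper value outside its range is refused whole. "gripper" is the opening in per cent of the stroke, from 0 (shut) to 100 (fully open), set as the call begins (left out, the last holds). The fingers move at their own pace and stop on an object; the grip force is fixed at half the most. Time passes only in rows, so rows that do not move let the fingers close. It gives the time, the measured TCP pose, the force and the opening at its end, in the units of the state.
- arm.observe(): the state, without advancing time (a new reading comes with each control period).
- arm.grab_frame(name): name is "scene" or "side" or "wrist"; returns the picture (420x560x3 uint8, blue, green, red); there is no depth.
- arm.get_calibration(name): a dict with "fx", "fy", "cx", "cy" (pixels), "origin" and "rotation" of the camera in the world. Camera axes: x right, y down, z forward; pixel columns grow to the right and rows downward; lengths in m; the calibration is good to about 2 mm. A picture is of the moment at which its call begins: read the wrist's pose just before it. get_calibration takes no time and is no camera call; for the wrist camera it gives the pose at the moment of the call.
- arm.job_done(): hands the job in, once; it reports no verdict.
Trained networks look in the newest picture that a camera, given by its name, has taken for a name from the list of things; names that differ only in an ending like _2 or _b are one class to them, and where a whole thing is asked for, a point or a joint stands for the part that bears it (a point fixed in the world has none). Each returns a list of dicts, best first, with "conf" (0 to 1); they miss things now and then, are a little off and sometimes report something else, mostly with a low value. They report only what shows in the picture. A call takes as long as a camera call.
- arm.look_for(name, camera): "point" ([row, column] in pixels, amid what is visible of it).
- arm.tip_of(name, camera): "point" ([row, column] in pixels: a listed point, or the origin of a listed thing).
The state is a dict: "clock": time; "joint_positions": joint angles; "joint_velocities": joint speeds; "tau": joint torques, N m; "eef_pos": TCP position; "tool_rot": TCP orientation; "contact_force": force on the tool from outside, world axes, zero at the start; "ft_torque": the same for the moment, N m; "gripper_width": finger opening in m.
Only numpy, scipy, OpenCV 4.12 (cv2) and the standard library are available. Lean on these libraries where they do the work, as an engineer would, in place of code of your own. Each camera call takes 0.05 s, during which the arm holds its last target. There are 200 camera calls.

## Working session

There is one attempt and no reset: what is moved stays moved. The work goes in short steps, Python scripts to look and compute and a tool call to move; the robot and the scene stay as the last step left them, time stands still between calls to the robot, and variables do not carry over. Pictures are saved under pics/ and viewed, about 8 in all and at most 12, crops included, and the job is handed in when it is done.

Besides the shell and the picture viewer there is one more tool, called after "Emit:" in YAML: its name, and indented under it one key for each argument. step_arm: Moves the arm, as the interface text tells. Its arguments: {"type":"object","properties":{"rows":{"type":"array","items":{"type":"number"}},"gripper":{"type":"number"}},"required":["rows"]}

```bash
mkdir -p pics
cat > h.py <<'E'
import numpy as np, cv2
from bench import arm
def ray(cam,p):
    c=arm.get_calibration(cam);R=np.array(c["rotation"]).reshape(3,3)
    d=R@np.array([(p[1]-c["cx"])/c["fx"],(p[0]-c["cy"])/c["fy"],1.]);return np.array(c["origin"]),d/np.linalg.norm(d)
def atz(cam,p,z):
    o,d=ray(cam,p);return o+d*(z-o[2])/d[2]
def tri(rays):
    A=sum(np.eye(3)-np.outer(d,d) for o,d in rays);b=sum((np.eye(3)-np.outer(d,d))@o for o,d in rays)
    x=np.linalg.solve(A,b);return x,[round(float(np.linalg.norm(np.cross(x-o,d)))*1000,1) for o,d in rays]
def proj(cam,X):
    c=arm.get_calibration(cam);R=np.array(c["rotation"]).reshape(3,3);v=R.T@(np.array(X)-np.array(c["origin"]))
    return np.array([c["cy"]+c["fy"]*v[1]/v[2],c["cx"]+c["fx"]*v[0]/v[2]])
E
python3 - <<'E'
from h import *
np.set_printoptions(precision=4,suppress=True)
s=arm.observe();print(s)
ims=[]
for c in("scene","side","wrist"):
    ims.append(arm.grab_frame(c)); cv2.imwrite(f"pics/{c}0.png",ims[-1]); k=arm.get_calibration(c);print(c,k["fx"],k["origin"],np.array(k["rotation"]).tolist())
for n in("holder_mid","rail_gap","rail_home","rack","rail","holder","holder_foot"):
    r=[]
    for c in("scene","side","wrist"):
        q=arm.tip_of(n,c); print(n,c,[(np.round(d["point"],1).tolist(),round(d["conf"],2)) for d in q[:3]])
        if q and q[0]["conf"]>.4: r.append(ray(c,q[0]["point"]))
    if len(r)>1: print("   ",*tri(r))
E
```

```text
{'clock': 0.0, 'joint_positions': array([-0.0662,  0.5372, -0.0044,  1.5388,  0.0026,  1.0672, -0.0712]), 'joint_velocities': array([-0.0008, -0.0003, -0.0009,  0.0001, -0.0025, -0.0007,  0.0005]), 'tau': array([ -0.0002, -57.0982,   0.9902, -25.1598,  -0.0562,   0.0181,
         0.0002]), 'eef_pos': array([ 0.6494, -0.    ,  0.2378]), 'tool_rot': array([-3.1399,  0.0001,  1.5708]), 'contact_force': array([-0.2566, -0.3118, -0.0072]), 'ft_torque': array([ 0.0261, -0.0229,  0.0173]), 'gripper_width': 0.08782181548853164}
scene 474.31774637078917 [1.2322 0.3964 0.8547] [-2.3506695386593583, -0.006484449834908368, 2.1353984346266954]
side 492.27939709241025 [0.0194 1.1339 0.9087] [-2.154047773454166, -0.022389188350556033, -2.658049718279482]
wrist 290.81012226870047 [0.6498 0.0831 0.3847] [2.8194837871274094, 0.0020448782996749237, 0.00013745321046298997]
holder_mid scene [([227.2, 415.9], 0.59)]Traceback (most recent call last):
  File "<stdin>", line 11, in <module>
  File "h.py", line 4, in ray
    c=arm.get_calibration(cam);R=np.array(c["rotation"]).reshape(3,3)
                                 ~~~~~~~~~~~~~~~~~~~~~~~~~~~~~~~^^^^^
ValueError: cannot reshape array of size 3 into shape (3,3)
```

```bash
sed -i 's/np.array(c\["rotation"\]).reshape(3,3)/Rot.from_euler("xyz",c["rotation"]).as_matrix()/; 1a from scipy.spatial.transform import Rotation as Rot' h.py
python3 - <<'E'
from h import *
np.set_printoptions(precision=4,suppress=True)
a,b,w=[cv2.imread(f"pics/{c}0.png") for c in("scene","side","wrist")]
for n in("holder_mid","rail_gap","rail_home","rack","rail","holder","bottle","tube_box","calculator"):
    r=[]
    for c in("scene","side","wrist"):
        q=arm.tip_of(n,c); print(n,c,[(np.round(d["point"],1).tolist(),round(d["conf"],2)) for d in q[:3]])
        if q and q[0]["conf"]>.4: r.append(ray(c,q[0]["point"]))
    if len(r)>1: print("   ",*tri(r))
E
```

```text
holder_mid scene [([227.2, 415.9], 0.59)]
holder_mid side [([273.2, 278.3], 0.58)]
holder_mid wrist []
    [0.4637 0.2633 0.0879] [1.0, 1.0]
rail_gap scene [([207.8, 239.5], 0.94)]
rail_gap side [([201.9, 306.7], 0.65)]
rail_gap wrist [([285.7, 230.2], 0.73)]
    [ 0.5801 -0.1425  0.0402] [7.5, 10.3, 3.0]
rail_home scene [([187.3, 237.9], 0.95)]
rail_home side [([186.0, 300.6], 0.7)]
rail_home wrist [([315.2, 227.7], 0.67)]
    [ 0.5919 -0.1301  0.1132] [0.3, 0.7, 0.5]
rack scene [([253.1, 409.7], 0.97)]
rack side [([298.1, 277.6], 0.65)]
rack wrist []
    [0.4637 0.2657 0.0023] [0.3, 0.3]
rail scene [([219.7, 237.9], 0.61)]
rail side [([213.1, 299.4], 0.78)]
rail wrist [([267.2, 236.7], 0.92)]
    [ 0.5913 -0.1342  0.0039] [3.8, 2.3, 5.4]
holder scene [([239.7, 406.9], 0.88), ([289.9, 238.0], 0.2)]
holder side [([284.1, 277.3], 0.59)]
holder wrist []
    [0.4691 0.2541 0.0433] [2.8, 2.8]
bottle scene [([338.0, 446.0], 0.87)]
bottle side [([309.4, 193.0], 0.74)]
bottle wrist []
    [0.6346 0.4102 0.0029] [0.9, 0.9]
tube_box scene [([142.2, 216.2], 0.87)]
tube_box side [([201.6, 384.8], 0.74)]
tube_box wrist [([186.6, 367.5], 0.3)]
    [ 0.3682 -0.3805 -0.0057] [7.2, 7.2]
calculator scene [([291.3, 240.7], 0.8)]
calculator side [([217.3, 237.0], 0.62)]
calculator wrist [([187.1, 365.9], 0.91)]
    [ 0.7644 -0.0081  0.0031] [4.3, 2.6, 2.8]
```

View pics/scene0.png

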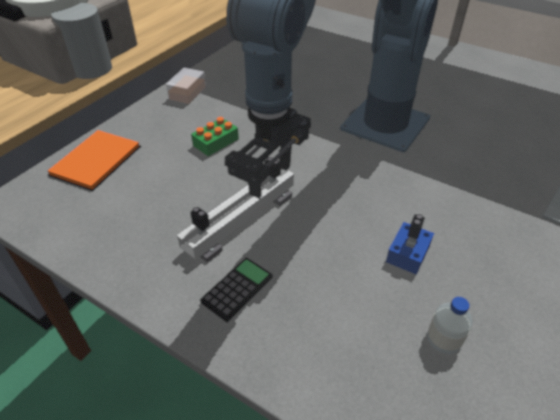

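View pics/side0.png

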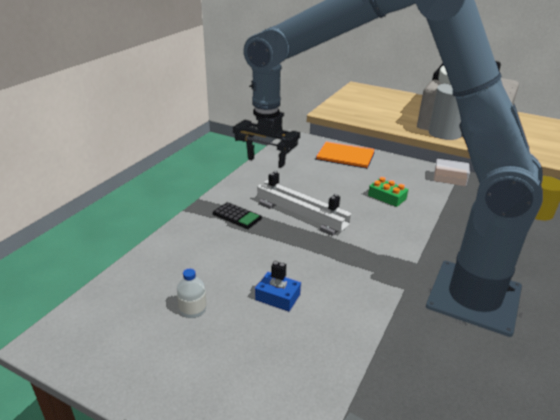

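Run:
```python
from h import *
w=cv2.imread("pics/wrist0.png"); s=cv2.imread("pics/scene0.png"); d=cv2.imread("pics/side0.png")
o=np.zeros((600,800,3),np.uint8); o[:420,:560]=w
o[420:600,:240]=cv2.resize(d[245:305,240:320],(240,180),interpolation=2)
o[420:600,250:490]=cv2.resize(s[205:265,380:460],(240,180),interpolation=2)
cv2.imwrite("pics/w0.png",o)
for n in("holder_mid","rack","rail_gap"):
  for c,z in(("scene",{"holder_mid":.093,"rack":0,"rail_gap":.059}[n]),("side",{"holder_mid":.093,"rack":0,"rail_gap":.059}[n])):
    p={"holder_mid":{"scene":[227.2,415.9],"side":[273.2,278.3]},"rack":{"scene":[253.1,409.7],"side":[298.1,277.6]},"rail_gap":{"scene":[207.8,239.5],"side":[201.9,306.7]}}[n][c]
    print(n,c,atz(c,p,z).round(4))
print(atz("wrist",[285.7,230.2],.059).round(4))
```

```text
holder_mid scene [0.4678 0.2634 0.093 ]
holder_mid side [0.4611 0.2699 0.093 ]
rack scene [0.4619 0.2655 0.    ]
rack side [0.4648 0.263  0.    ]
rail_gap scene [ 0.6018 -0.1221  0.059 ]
rail_gap side [ 0.5677 -0.1308  0.059 ]
[ 0.586  -0.1277  0.059 ]
```

View pics/w0.png

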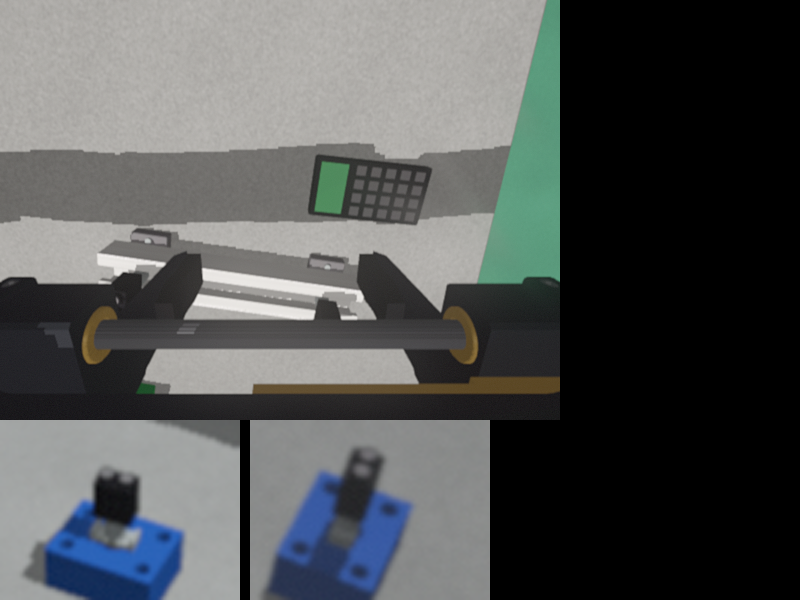

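Emit:
step_arm:
  rows: [0.033,-0.023,0,0,0,0,0.033,-0.023,0,0,0,0,0.033,-0.023,0,0,0,0,0.033,-0.023,0,0,0,0,0.033,-0.023,0,0,0,0,0.033,-0.023,0,0,0,0,0.033,-0.023,0,0,0,0,0.033,-0.023,0,0,0,0,0,0,0,0,0,0,0,0,0,0,0,0]

```text
clock: 2.8
eef_pos: [0.4665, 0.2634, 0.2388]
tool_rot: [3.141, 0.001, 1.57]
contact_force: [0.5, 0.0, 0.1]
gripper_width: 0.088
```

Run:
```python
from h import *
np.set_printoptions(precision=4,suppress=True)
s=arm.observe();print(s["clock"],s["eef_pos"],s["tool_rot"],s["joint_positions"])
cv2.imwrite("pics/w1.png",arm.grab_frame("wrist"))
for n,z in(("holder_mid",.093),("rack",0),("holder",.045)):
    q=arm.tip_of(n,"wrist"); print(n,[(np.round(d["point"],1).tolist(),round(d["conf"],2),atz("wrist",d["point"],z)) for d in q[:3]])
```

```text
2.8 [0.4665 0.2634 0.2388] [3.1411 0.0005 1.5704] [-0.5115  0.3455 -0.1079  1.8375  0.0454  0.9608 -0.6395]
holder_mid [([196.7, 282.0], 0.92, array([0.4694, 0.2639, 0.093 ]))]
rack [([180.4, 272.3], 0.66, array([0.4569, 0.2608, 0.    ]))]
holder [([186.1, 277.6], 0.73, array([0.4643, 0.2639, 0.045 ]))]
```

View pics/w1.png

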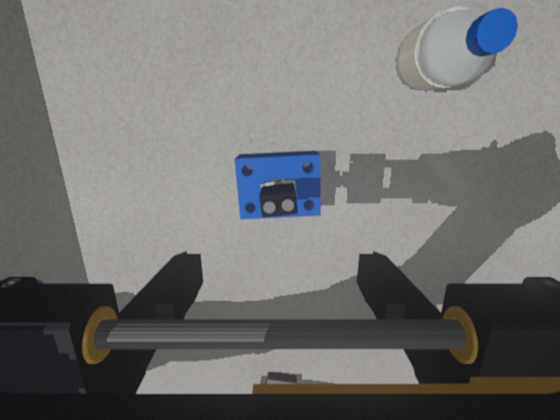

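Run:
```python
from h import *
np.set_printoptions(precision=4,suppress=True)
w=cv2.imread("pics/w1.png");hsv=cv2.cvtColor(w,cv2.COLOR_BGR2HSV)
m=cv2.inRange(hsv,(105,120,90),(125,255,255));m[:, :225]=0;m[:,340:]=0;m[:140]=0;m[235:]=0
P=np.argwhere(m>0); q=np.array([atz("wrist",p,.045)[:2] for p in P]).astype(np.float32)
c,wh,a=cv2.minAreaRect(q);print("rack",c,wh,a)
g=cv2.cvtColor(w,cv2.COLOR_BGR2GRAY)
sub=g[180:222,255:302];mm=(sub>75).astype(np.uint8)
print(sub[18:36:2,4:44:2])
# dark block mask
d=((w.max(2)<70)*255).astype(np.uint8); d[:165]=0;d[225:]=0;d[:,:245]=0;d[:,310:]=0
P=np.argwhere(d>0);print(P.min(0),P.max(0))
# mouths: centroid of brighter blobs within
n,l,st,ce=cv2.connectedComponentsWithStats(((g>85)&(g<200)&(hsv[...,1]<90)).astype(np.uint8)[195:217,258:300])
for i in range(1,n):
    p=ce[i][::-1]+[195,258]; print(st[i][4],p,atz("wrist",p,.1175))
cv2.imwrite("pics/w1c.png",cv2.resize(w[140:230,220:340],(800,600),interpolation=2))
```

```text
Traceback (most recent call last):
  File "h.py", line 8, in atz
    o,d=ray(cam,p);return o+d*(z-o[2])/d[2]
        ~~~^^^^^^^
  File "h.py", line 5, in ray
    c=arm.get_calibration(cam);R=Rot.from_euler("xyz",c["rotation"]).as_matrix()
ValueError: time passes only in moves, steps and waits
```

```bash
python3 - <<'E'
s=open('h.py').read()
s=s.replace('c=arm.get_calibration(cam);','c=cal(cam);').replace('def ray','K={}\ndef cal(c):\n    if c not in K: K[c]=arm.get_calibration(c)\n    return K[c]\ndef fresh(): K.clear()\ndef ray',1)
open('h.py','w').write(s)
E
python3 - <<'E'
from h import *
np.set_printoptions(precision=4,suppress=True)
w=cv2.imread("pics/w1.png");hsv=cv2.cvtColor(w,cv2.COLOR_BGR2HSV)
m=cv2.inRange(hsv,(105,120,90),(125,255,255));m[:, :225]=0;m[:,340:]=0;m[:140]=0;m[235:]=0
P=np.argwhere(m>0); q=np.array([atz("wrist",p,.045)[:2] for p in P]).astype(np.float32)
c,wh,a=cv2.minAreaRect(q);print("rack",c,wh,a)
g=cv2.cvtColor(w,cv2.COLOR_BGR2GRAY)
n,l,st,ce=cv2.connectedComponentsWithStats(((g>85)&(g<200)&(hsv[...,1]<90)).astype(np.uint8)[195:217,258:300])
for i in range(1,n):
    p=ce[i][::-1]+[195,258]; print(st[i][4],p,atz("wrist",p,.1175))
cv2.imwrite("pics/w1c.png",cv2.resize(w[140:230,220:340],(800,600),interpolation=2))
E
```

```text
rack (0.4653761386871338, 0.26317015290260315) (0.09924083948135376, 0.07612701505422592) 2.724233388900757
123 [204.8537 287.4146] [0.4742 0.2629 0.1175]
125 [207.048 268.744] [0.4562 0.2607 0.1175]
1 [216. 299.] [0.4856 0.2514 0.1175]
```

View pics/w1c.png

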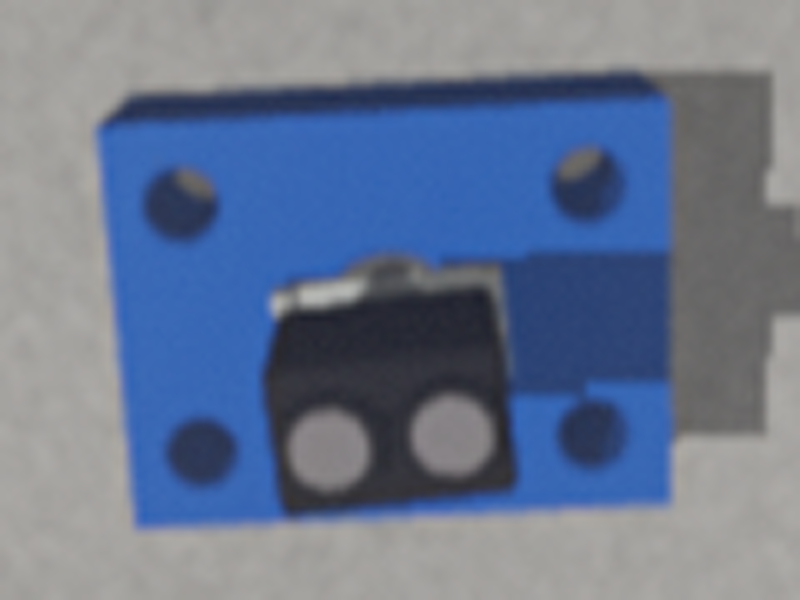

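Emit:
step_arm:
  rows: [-0.001,-0.001,0,0,0,0.1825,0,0,0.006,0,0,0.1825,0,0,0.006,0,0,0.1825,0,0,0.006,0,0,0.1825,0,0,0.006,0,0,0.1825,0,0,0.006,0,0,0.1825,0,0,0.006,0,0,0.1825,0,0,0.006,0,0,0.1825,0,0,0,0,0,0,0,0,0,0,0,0]

```text
clock: 4.25
eef_pos: [0.4653, 0.2628, 0.1969]
tool_rot: [-3.142, -0.0, 0.114]
contact_force: [-0.5, 0.5, 0.2]
gripper_width: 0.088
```

Run:
```python
from h import *
np.set_printoptions(precision=4,suppress=True)
s=arm.observe();print(s["clock"],s["eef_pos"],s["tool_rot"],s["joint_positions"])
w=arm.grab_frame("wrist");cv2.imwrite("pics/w2.png",w)
for n,z in(("holder_mid",.093),("rack",0),("holder",.045)):
    q=arm.tip_of(n,"wrist"); print(n,[(np.round(d["point"],1).tolist(),round(d["conf"],2),atz("wrist",d["point"],z)) for d in q[:3]])
hsv=cv2.cvtColor(w,cv2.COLOR_BGR2HSV)
m=cv2.inRange(hsv,(105,120,90),(125,255,255));n,l,st,ce=cv2.connectedComponentsWithStats(m);i=1+st[1:,4].argmax()
P=np.argwhere(l==i)[::3]; q=np.array([atz("wrist",p,.045)[:2] for p in P]).astype(np.float32)
print("rack",cv2.minAreaRect(q))
p0=proj("wrist",[.4653,.2625,.1175]).astype(int);print(p0)
a,b=p0[0]-45,p0[1]-45
g=cv2.cvtColor(w,cv2.COLOR_BGR2GRAY)
n,l,st,ce=cv2.connectedComponentsWithStats(((g>85)&(g<200)&(hsv[...,1]<90)).astype(np.uint8)[a:a+90,b:b+90])
for i in range(1,n):
    if st[i][4]>40:
        p=ce[i][::-1]+[a,b]; print(st[i][4],p,atz("wrist",p,.1175))
```

```text
4.25 [0.4653 0.2628 0.1969] [-3.1416 -0.0003  0.1139] [-0.7408  0.3948  0.1792  1.8929 -0.0903  0.8613 -1.9732]
holder_mid [([207.3, 282.7], 0.75, array([0.468, 0.261, 0.093]))]
rack [([187.2, 275.3], 0.79, array([0.463 , 0.2685, 0.    ]))]
holder [([192.8, 279.7], 0.63, array([0.4685, 0.2637, 0.045 ]))]
rack ((0.4668305814266205, 0.262533962726593), (0.10267835110425949, 0.07399098575115204), 2.8217575550079346)
[219 280]
3538 [234.883  278.6682] [0.4511 0.2627 0.1175]
144 [182.5 280.5] [0.496  0.2663 0.1175]
177 [209.3277 280.7571] [0.4738 0.2635 0.1175]
174 [229.8218 280.8563] [0.4559 0.2614 0.1175]
```

Emit:
step_arm:
  rows: [0,0,0.03,0,0,0,0,0,0.03,0,0,0,0,0,0.03,0,0,0,0,0,0.02,0,0,0,0,0,0.011,0,0,0,0,0,0,0,0,0,0,0,0,0,0,0]

```text
clock: 5.32
eef_pos: [0.4656, 0.2633, 0.0765]
tool_rot: [-3.141, -0.001, 0.111]
contact_force: [-0.4, -0.7, -0.5]
gripper_width: 0.0883
```

Emit:
step_arm:
  gripper: 0
  rows: [0,0,0,0,0,0,0,0,0,0,0,0,0,0,0,0,0,0,0,0,0,0,0,0,0,0,0,0,0,0,0,0,0,0,0,0]

```text
clock: 6.08
eef_pos: [0.465, 0.263, 0.0757]
tool_rot: [3.142, 0.0, 0.111]
contact_force: [0.2, -0.1, -0.3]
gripper_width: 0.0302
```

Emit:
step_arm:
  gripper: 0
  rows: [0,0,0,0,0,0,0,0,0,0,0,0,0,0,0,0,0,0,0,0,0,0,0,0]

```text
clock: 6.58
eef_pos: [0.465, 0.2629, 0.0757]
tool_rot: [3.141, 0.0, 0.111]
contact_force: [1.1, -1.2, -0.4]
gripper_width: 0.0239
```

Emit:
step_arm:
  rows: [0,0,-0.01,0,0,0,0,0,-0.02,0,0,0,0,0,-0.03,0,0,0,0,0,-0.035,0,0,0,0,0,-0.03,0,0,0,0,0,-0.01,0,0,0,0,0,0,0,0,0]

```text
clock: 7.45
eef_pos: [0.4649, 0.263, 0.2109]
tool_rot: [-3.141, -0.0, 0.111]
contact_force: [0.5, 0.0, -2.8]
gripper_width: 0.0236
```

Run:
```python
from h import *
np.set_printoptions(precision=4,suppress=True)
s=arm.observe();print(s["clock"],s["eef_pos"],s["tool_rot"],s["contact_force"],s["gripper_width"])
T=[]
for c in("scene","side"):
    im=arm.grab_frame(c);cv2.imwrite(f"pics/{c}1.png",im);T.append(im)
for n in("rail_gap","rail_home","rail"):
    r=[]
    for c in("scene","side"):
        q=arm.tip_of(n,c); print(n,c,[(np.round(d["point"],1).tolist(),round(d["conf"],2)) for d in q[:3]])
        if q: r.append(ray(c,q[0]["point"]))
    if len(r)>1: print("   ",*tri(r))
for c in("scene","side"):
    print([(np.round(d["point"],1).tolist(),round(d["conf"],2)) for d in arm.tip_of("holder_mid",c)])
cv2.imwrite("pics/rail1.png",np.vstack([cv2.resize(T[0][155:265,160:320],(436,300),interpolation=2),cv2.resize(T[1][155:240,240:364],(436,300),interpolation=2)]))
```

```text
7.45 [0.4649 0.263  0.2109] [-3.1413 -0.0004  0.1109] [ 0.4841  0.0356 -2.7675] 0.023603713040543445
rail_gap scene [([206.9, 239.6], 0.69), ([207.8, 421.8], 0.67)]
rail_gap side [([202.3, 302.4], 0.83)]
    [ 0.5867 -0.1349  0.0467] [2.9, 2.9]
rail_home scene [([189.9, 238.5], 0.64), ([252.9, 409.7], 0.15)]
rail_home side [([187.8, 303.4], 0.83)]
    [ 0.5859 -0.1347  0.1024] [3.0, 3.0]
rail scene [([220.1, 241.2], 0.78)]
rail side [([215.1, 301.1], 0.63)]
    [ 0.5867 -0.1326 -0.001 ] [0.9, 0.9]
[([178.6, 427.6], 0.81)]
[([226.2, 279.5], 0.55), ([311.5, 191.7], 0.35)]
```

View pics/rail1.png

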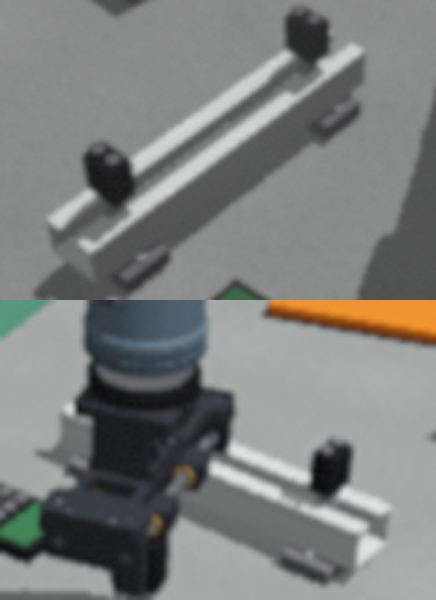

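Emit:
step_arm:
  rows: [0.0065,0.034,0,0,0,0,0.0065,0.034,0,0,0,0,0.0065,0.034,0,0,0,0,0.0065,0.034,0,0,0,0,0.0065,0.034,0,0,0,0,0.0065,0.034,0,0,0,0,0.0065,0.034,0,0,0,0,0.0065,0.034,0,0,0,0,0.0065,0.034,0,0,0,0,0.0065,0.034,0,0,0,0,0.0065,0.034,0,0,0,0,0.0065,0.034,0,0,0,0,0,0,0,0,0,0.13,0,0,0,0,0,0.13,0,0,0,0,0,0,0,0,0,0,0,0]

```text
clock: 9.95
eef_pos: [0.5876, -0.1337, 0.2107]
tool_rot: [3.142, 0.0, -0.146]
contact_force: [0.3, 0.7, -1.6]
gripper_width: 0.0238
```

Run:
```python
from h import *
np.set_printoptions(precision=4,suppress=True)
s=arm.observe();print(s["clock"],s["eef_pos"],s["tool_rot"],s["joint_positions"],s["contact_force"],s["gripper_width"])
w=arm.grab_frame("wrist");cv2.imwrite("pics/w3.png",w);print(cal("wrist"))
for n in("rail_gap","rail_home","rail","holder_mid","holder_foot","holder"):
    print(n,[(np.round(d["point"],1).tolist(),round(d["conf"],2)) for d in arm.tip_of(n,"wrist")[:3]])
```

```text
9.95 [ 0.5876 -0.1337  0.2107] [ 3.1416  0.0001 -0.1463] [-0.1152  0.5047  0.3628  1.7125 -0.2106  0.963  -1.39  ] [ 0.317   0.706  -1.5815] 0.023779952903970867
{'fx': 290.81012226870047, 'fy': 290.81012226870047, 'cx': 279.53368489705855, 'cy': 211.0410285854099, 'origin': array([ 0.6693, -0.1451,  0.3573]), 'rotation': array([ 2.819 , -0.0003, -1.7176])}
rail_gap [([193.8, 279.5], 0.68)]
rail_home [([210.9, 280.8], 0.65)]
rail [([182.0, 281.7], 0.96)]
holder_mid [([286.2, 281.6], 0.67)]
holder_foot []
holder [([244.7, 281.4], 0.77), ([183.6, 280.6], 0.18)]
```

View pics/w3.png

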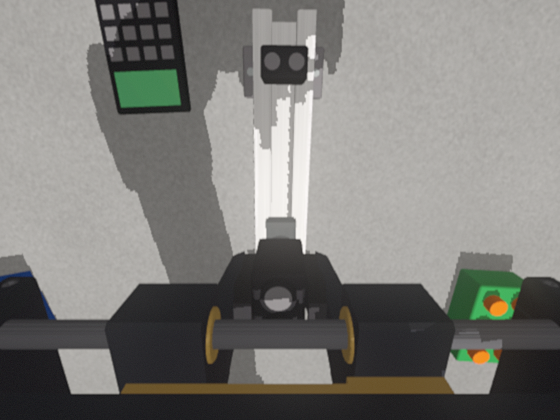

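Run:
```python
from h import *
np.set_printoptions(precision=4,suppress=True,linewidth=220)
w=cv2.imread("pics/w3.png");g=cv2.cvtColor(w,cv2.COLOR_BGR2GRAY)
for r in(30,90,110,130,150,170,190,205): print(r,g[r,244:322:1].tolist())
hsv=cv2.cvtColor(w,cv2.COLOR_BGR2HSV)
n,l,st,ce=cv2.connectedComponentsWithStats((g>75).astype(np.uint8)[46:82,262:306])
for i in range(1,n):
    if st[i][4]>40: print(st[i],ce[i]+[262,46])
cv2.imwrite("pics/w3c.png",cv2.resize(w[95:260,230:335],None,fx=3.6,fy=3.6,interpolation=2))
```

```text
30 [107, 106, 107, 109, 109, 109, 110, 111, 130, 156, 159, 156, 156, 157, 159, 161, 160, 161, 163, 160, 160, 161, 157, 158, 158, 155, 157, 147, 156, 159, 160, 159, 161, 160, 157, 159, 158, 159, 161, 161, 163, 162, 163, 161, 159, 158, 159, 163, 162, 162, 163, 157, 131, 142, 157, 160, 158, 157, 158, 158, 161, 161, 161, 162, 163, 162, 161, 160, 160, 161, 159, 147, 119, 106, 105, 107, 106, 105]
90 [95, 91, 95, 97, 95, 95, 95, 94, 102, 133, 158, 158, 157, 158, 159, 159, 158, 162, 163, 162, 159, 161, 161, 161, 159, 157, 151, 145, 156, 160, 158, 160, 161, 159, 158, 158, 159, 162, 161, 164, 163, 161, 160, 172, 211, 226, 189, 161, 159, 157, 139, 141, 152, 161, 161, 158, 159, 159, 159, 162, 160, 163, 164, 169, 169, 184, 215, 217, 202, 164, 148, 148, 150, 150, 149, 149, 146, 145]
110 [174, 175, 175, 177, 177, 176, 178, 182, 175, 148, 155, 160, 158, 158, 160, 159, 161, 161, 164, 163, 162, 163, 164, 162, 161, 157, 155, 150, 158, 162, 157, 172, 210, 229, 232, 232, 231, 232, 234, 235, 234, 234, 236, 236, 229, 185, 159, 161, 162, 161, 180, 222, 233, 234, 231, 230, 231, 232, 233, 232, 235, 236, 235, 
[... 1433 characters left out ...]
, 240, 240, 240, 240, 241, 243, 242, 241, 244, 239, 196, 165, 160, 172, 215, 235, 241, 241, 241, 242, 241, 241, 240, 240, 241, 243, 244, 247, 248, 241, 209, 180, 178, 180, 181, 181, 181, 180, 181, 179, 176, 173, 175, 175]
205 [180, 179, 181, 183, 183, 184, 185, 185, 182, 181, 200, 240, 247, 244, 240, 238, 239, 239, 240, 240, 243, 242, 240, 240, 241, 235, 232, 237, 239, 240, 240, 240, 240, 240, 240, 240, 240, 241, 242, 244, 243, 243, 237, 191, 164, 164, 158, 175, 228, 243, 242, 242, 242, 241, 241, 241, 241, 241, 243, 245, 243, 246, 246, 223, 190, 179, 178, 179, 179, 181, 182, 181, 180, 178, 176, 176, 178, 177]
[  2   6  16  18 216] [271.8102  60.8194]
[ 27   7  15  18 215] [296.0326  61.0605]
```

View pics/w3c.png

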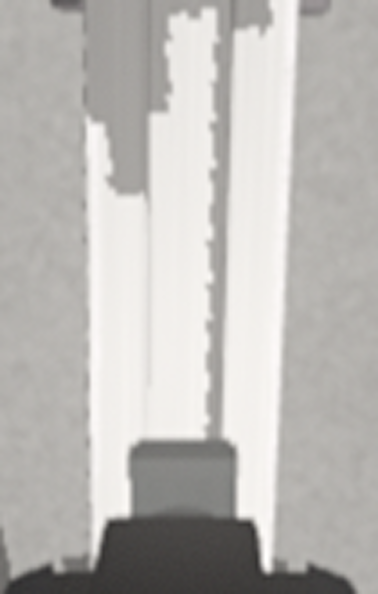

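Run:
```python
from h import *
from scipy.optimize import least_squares
np.set_printoptions(precision=4,suppress=True,linewidth=220)
D={28:[(30,315.5),(90,313),(110,312),(130,311),(150,310),(170,309),(190,308),(205,307)],
 11:[(30,296),(90,294.5),(110,294.3),(130,293.6),(150,292.8),(170,292.4),(190,291.7),(205,291.5)],
 -11:[(30,271),(90,270.7),(110,271),(130,270.7),(170,271),(205,270)],
 -28:[(30,252),(110,253),(130,253.5),(150,253.7),(170,254),(190,254.4),(205,254.2)]}
cal("wrist")
def res(p,full=False):
    c,yaw,z,x=p;n=np.array([-np.sin(yaw),np.cos(yaw)]);u=np.array([np.cos(yaw),np.sin(yaw)]);out=[]
    c0=np.array([.5876,-.1337])
    for off,L in D.items():
        for q in L: 
            X=atz("wrist",q,z)[:2]; out.append(((X-c0)@n-c+np.sign(off)*0+ off*.001)*1000)  # image right = -y
    for q,s in(((60.82,271.81),.009),((61.06,296.03),-.009)):
        X=atz("wrist",q,z+.0585)[:2]; out+= [((X-c0)@n-c-s)*1000,((X-c0)@u-x-.12)*1000]
    return out
r=least_squares(res,[0,-.15,.067,0],loss="soft_l1")
p=r.x;n=np.array([-np.sin(p[1]),np.cos(p[1])]);u=np.array([np.cos(p[1]),np.sin(p[1])])
print(p,np.round(res(p),1)); print("centre",np.array([.5876,-.1337])+p[0]*n+p[3]*u)
J=r.jac;print(np.sqrt(np.diag(np.linalg.inv(J.T@J))))
# held nut: top edge z unknown; columns 266.2..295.8 near row 222, 
s=arm.observe();print(s["eef_pos"],s["tool_rot"])
for q in((222,266),(222,295.8)): print(atz("wrist",q,.2107+.0173-.0375))
```

```text
[-0.0012 -0.1628  0.0639 -0.001 ] [ 0.  -0.2 -0.2 -0.1 -0.   0.   0.1  0.4  0.2  0.  -0.3 -0.2  0.1 -0.1  0.  -0.2  0.2  0.3 -0.1  0.1 -0.4  0.5 -0.   0.1 -0.1 -0.1 -0.1 -0.2  0.2 -0.1 -0.   0.3  0. ]
centre [ 0.5864 -0.1347]
[0.0003 0.0037 0.0026 0.0008]
[ 0.5876 -0.1339  0.2108] [-3.1416 -0.0001 -0.1488]
[ 0.6083 -0.128   0.1905]
[ 0.6056 -0.1461  0.1905]
```

Emit:
step_arm:
  rows: [-0.001,0.001,0.015,0,0,0.015,0,0,0.02,0,0,0,0,0,0.02,0,0,0,0,0,0.02,0,0,0,0,0,0,0,0,0,0,0,0,0,0,0]

```text
clock: 11.05
eef_pos: [0.5868, -0.1349, 0.136]
tool_rot: [3.141, -0.001, -0.164]
contact_force: [-0.1, -0.5, -1.5]
gripper_width: 0.0237
```

Emit:
step_arm:
  rows: [0,0,0.008,0,0,0,0,0,0.008,0,0,0,0,0,0.008,0,0,0,0,0,0.004,0,0,0,0,0,0,0,0,0,0,0,0,0,0,0]

```text
clock: 11.8
eef_pos: [0.5867, -0.1348, 0.1079]
tool_rot: [3.142, -0.0, -0.164]
contact_force: [1.0, -0.5, -1.9]
gripper_width: 0.024
```

Run:
```python
from h import *
np.set_printoptions(precision=4,suppress=True,linewidth=220)
s=arm.observe();print(s["clock"],s["eef_pos"],s["tool_rot"],s["contact_force"],s["ft_torque"],s["gripper_width"])
w=arm.grab_frame("wrist");cv2.imwrite("pics/w4.png",w);print(cal("wrist"))
cv2.imwrite("pics/w4c.png",cv2.resize(w[100:275,220:345],None,fx=4.5,fy=3.4,interpolation=2))
for dx in(0,.02,.04,.08):
  for a in(11,-11): print(dx,a,proj("wrist",[.5864+dx*.9868+a*.001*.162,-.1347-dx*.162+a*.001*.9868,.064]).round(1))
```

```text
11.8 [ 0.5867 -0.1348  0.1079] [ 3.1415 -0.0004 -0.1642] [ 1.003  -0.4835 -1.9447] [ 0.0948  0.0754 -0.0419] 0.024045551905300874
{'fx': 290.81012226870047, 'fy': 290.81012226870047, 'cx': 279.53368489705855, 'cy': 211.0410285854099, 'origin': array([ 0.6681, -0.1476,  0.2547]), 'rotation': array([ 2.8196, -0.0004, -1.7349])}
0 11 [236.5 264.8]
0 -11 [236.5 295.7]
0.02 11 [209.8 264.3]
0.02 -11 [209.8 296.2]
0.04 11 [181.4 263.8]
0.04 -11 [181.3 296.7]
0.08 11 [118.6 262.6]
0.08 -11 [118.5 297.8]
```

View pics/w4c.png

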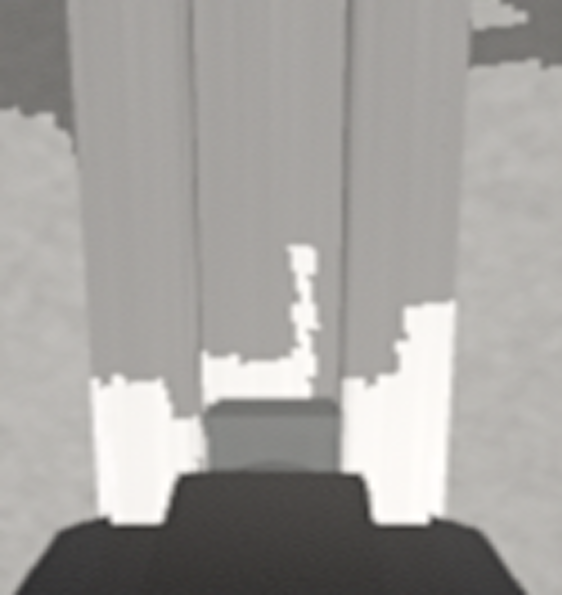

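Emit:
step_arm:
  rows: [0,0,0.003,0,0,0,0,0,0.003,0,0,0,0,0,0.003,0,0,0,0,0,0.003,0,0,0,0,0,0,0,0,0]

```text
clock: 12.48
eef_pos: [0.5863, -0.1347, 0.0954]
tool_rot: [3.142, 0.001, -0.164]
contact_force: [0.8, 0.5, -1.7]
gripper_width: 0.0238
```

Emit:
step_arm:
  rows: [0,0,0.002,0,0,0,0,0,0.002,0,0,0,0,0,0,0,0,0]

```text
clock: 12.85
eef_pos: [0.5863, -0.1347, 0.0915]
tool_rot: [3.142, 0.0, -0.164]
contact_force: [0.7, 0.7, -0.7]
gripper_width: 0.0237
```

Emit:
step_arm:
  rows: [0,0,0.002,0,0,0,0,0,0.001,0,0,0,0,0,0,0,0,0]

```text
clock: 13.22
eef_pos: [0.5864, -0.1347, 0.0886]
tool_rot: [3.142, 0.0, -0.164]
contact_force: [0.5, 0.0, -2.3]
gripper_width: 0.0235
```

Emit:
step_arm:
  rows: [0,0,0.002,0,0,0,0,0,0.001,0,0,0,0,0,0,0,0,0]

```text
clock: 13.6
eef_pos: [0.5864, -0.1347, 0.0856]
tool_rot: [3.142, 0.0, -0.164]
contact_force: [-0.1, 0.7, -2.1]
gripper_width: 0.0236
```

Emit:
step_arm:
  rows: [0,0,0.002,0,0,0,0,0,0.001,0,0,0,0,0,0,0,0,0]

```text
clock: 13.98
eef_pos: [0.5864, -0.1347, 0.0826]
tool_rot: [-3.142, 0.0, -0.164]
contact_force: [-0.3, -0.4, -2.4]
gripper_width: 0.0236
```

Emit:
step_arm:
  rows: [0,0,0.002,0,0,0,0,0,0.001,0,0,0,0,0,0,0,0,0]

```text
clock: 14.35
eef_pos: [0.5867, -0.1348, 0.0798]
tool_rot: [3.142, -0.0, -0.164]
contact_force: [0.2, 0.3, -0.6]
gripper_width: 0.0239
```

Emit:
step_arm:
  rows: [0,0,0.001,0,0,0,0,0,0.001,0,0,0,0,0,0,0,0,0]

```text
clock: 14.72
eef_pos: [0.5867, -0.1349, 0.0779]
tool_rot: [3.142, -0.001, -0.164]
contact_force: [-0.3, 0.4, 2.8]
gripper_width: 0.0238
```

Emit:
step_arm:
  rows: [0,0,0.0015,0,0,0,0,0,0.0015,0,0,0,0,0,0.001,0,0,0,0,0,0,0,0,0]

```text
clock: 15.22
eef_pos: [0.5869, -0.1349, 0.0743]
tool_rot: [3.142, -0.001, -0.164]
contact_force: [-1.0, 0.7, 7.8]
gripper_width: 0.0238
```

Emit:
step_arm:
  rows: [0,0,0.001,0,0,0,0,0,0.001,0,0,0,0,0,0,0,0,0]

```text
clock: 15.6
eef_pos: [0.5871, -0.135, 0.0726]
tool_rot: [-3.142, -0.001, -0.164]
contact_force: [-2.6, 0.6, 9.3]
gripper_width: 0.0237
```

Emit:
step_arm:
  rows: [0,0,0.001,0,0,0,0,0,0.001,0,0,0,0,0,0,0,0,0,0,0,0,0,0,0]

```text
clock: 16.1
eef_pos: [0.5872, -0.1351, 0.0709]
tool_rot: [-3.142, -0.001, -0.164]
contact_force: [-3.0, 0.4, 12.7]
gripper_width: 0.0238
```

Emit:
step_arm:
  rows: [0,0,0.0003,0,0,-0.05,0,0,0,0,0,-0.05,0,0,0,0,0,-0.05,0,0,0,0,0,-0.05,0,0,0,0,0,0]

```text
clock: 16.73
eef_pos: [0.5874, -0.1351, 0.0708]
tool_rot: [3.141, -0.002, 0.036]
contact_force: [-1.5, 0.6, 13.1]
gripper_width: 0.0239
```

Run:
```python
from h import *
np.set_printoptions(precision=4,suppress=True,linewidth=220)
s=arm.observe();print(s["clock"],s["eef_pos"],s["tool_rot"],s["contact_force"],s["ft_torque"],s["joint_positions"])
```

```text
16.725 [ 0.5874 -0.1351  0.0708] [ 3.1413 -0.002   0.0361] [-1.48    0.6055 13.0681] [ 0.1184  0.6903 -0.0493] [-0.0245  0.6892  0.2434  1.7843 -0.2419  0.6952 -1.1829]
```

Emit:
step_arm:
  rows: [0,0,0,0,0,-0.1,0,0,0,0,0,-0.1,0,0,0,0,0,-0.1,0,0,0,0,0,-0.1,0,0,0,0,0,-0.1,0,0,0,0,0,-0.1,0,0,0,0,0,0]

```text
clock: 17.6
eef_pos: [0.5879, -0.1352, 0.071]
tool_rot: [3.139, -0.002, 0.637]
contact_force: [-1.6, -0.1, 12.6]
gripper_width: 0.024
```

Emit:
step_arm:
  rows: [0,0,0,0,0,-0.1,0,0,0,0,0,-0.1,0,0,0,0,0,-0.1,0,0,0,0,0,-0.1,0,0,0,0,0,-0.1,0,0,0,0,0,-0.1,0,0,0,0,0,0]

```text
clock: 18.48
eef_pos: [0.5882, -0.1353, 0.0711]
tool_rot: [3.138, -0.001, 1.236]
contact_force: [-1.0, 0.2, 12.8]
gripper_width: 0.0238
```

Emit:
step_arm:
  rows: [0,0,0,0,0,-0.086,0,0,0,0,0,-0.086,0,-0.001,0,0,0,0,0.0003,-0.0007,0,0,0,0,0,0,0,0,0,0]

```text
clock: 19.1
eef_pos: [0.588, -0.1352, 0.0716]
tool_rot: [3.135, 0.0, 1.407]
contact_force: [1.7, -1.3, 11.8]
gripper_width: 0.0237
```

Run:
```python
from h import *
np.set_printoptions(precision=4,suppress=True,linewidth=220)
s=arm.observe();print(s["clock"],s["eef_pos"],s["tool_rot"],s["contact_force"],s["ft_torque"])
w=arm.grab_frame("wrist");cv2.imwrite("pics/w5.png",w)
```

```text
19.1 [ 0.588  -0.1352  0.0716] [3.1348 0.0005 1.4074] [ 1.6862 -1.2925 11.772 ] [-0.398  -0.3837  0.0114]
```

View pics/w5.png

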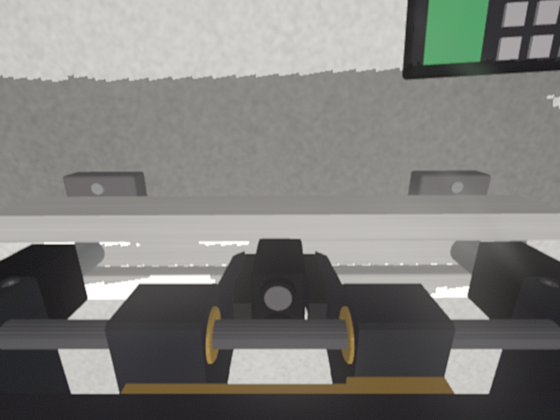

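Emit:
step_arm:
  rows: [0,0,-0.001,0,0,0,0,0,-0.001,0,0,0,0,0,-0.001,0,0,0,0,0,0,0,0,0]

```text
clock: 19.65
eef_pos: [0.5879, -0.1351, 0.0742]
tool_rot: [3.135, 0.0, 1.407]
contact_force: [2.8, -2.2, 8.1]
gripper_width: 0.0236
```

Emit:
step_arm:
  rows: [0,0,-0.001,0,0,0,0,0,0,0,0,0]

```text
clock: 19.9
eef_pos: [0.5878, -0.1351, 0.075]
tool_rot: [3.135, 0.0, 1.407]
contact_force: [2.0, -2.0, 6.8]
gripper_width: 0.0242
```

Emit:
step_arm:
  rows: [-0.0003,0.0015,-0.0005,0,0,0,0,0,-0.0005,0,0,0,0,0,0,0,0,0]

```text
clock: 20.27
eef_pos: [0.5881, -0.1353, 0.0755]
tool_rot: [3.138, 0.0, 1.408]
contact_force: [1.0, -1.3, 6.5]
gripper_width: 0.0237
```

Run:
```python
from h import *
np.set_printoptions(precision=4,suppress=True,linewidth=220)
s=arm.observe();print(s["clock"],s["eef_pos"],s["tool_rot"],s["contact_force"],s["ft_torque"])
```

```text
20.275 [ 0.5881 -0.1353  0.0755] [3.1377 0.0003 1.4076] [ 1.0344 -1.2926  6.4552] [-0.2781 -0.368   0.0128]
```

Emit:
step_arm:
  rows: [0,0,-0.0005,0,0,0,0,0,-0.0005,0,0,0,0,0,0,0,0,0]

```text
clock: 20.65
eef_pos: [0.588, -0.1352, 0.0763]
tool_rot: [3.138, 0.0, 1.408]
contact_force: [3.0, -1.5, 5.6]
gripper_width: 0.0238
```

Emit:
step_arm:
  rows: [0,0,-0.0005,0,0,0,0,0,-0.0005,0,0,0,0,0,0,0,0,0]

```text
clock: 21.02
eef_pos: [0.5876, -0.1351, 0.0766]
tool_rot: [3.139, 0.0, 1.408]
contact_force: [4.8, -1.4, 0.6]
gripper_width: 0.024
```

Emit:
step_arm:
  rows: [0,0.001,0,0,0,0,0,0.0005,0,0,0,0,0,0,0,0,0,0]

```text
clock: 21.4
eef_pos: [0.5879, -0.135, 0.0765]
tool_rot: [3.141, 0.0, 1.408]
contact_force: [2.9, -1.6, 3.8]
gripper_width: 0.0234
```

Run:
```python
from h import *
np.set_printoptions(precision=4,suppress=True,linewidth=220)
s=arm.observe();print(s["clock"],s["eef_pos"],s["tool_rot"],s["contact_force"],s["ft_torque"])
```

```text
21.4 [ 0.5879 -0.135   0.0765] [3.1414 0.0001 1.4078] [ 2.8502 -1.6244  3.7638] [-0.5008 -0.7484  0.0552]
```

Emit:
step_arm:
  gripper: 60
  rows: [0,0,0,0,0,0,0,0,0,0,0,0,0,0,0,0,0,0,0,0,0,0,0,0,0,0,0,0,0,0]

```text
clock: 22.02
eef_pos: [0.5876, -0.1349, 0.0763]
tool_rot: [-3.141, 0.0, 1.408]
contact_force: [0.2, 0.8, -0.0]
gripper_width: 0.0527
```

Run:
```python
from h import *
np.set_printoptions(precision=4,suppress=True,linewidth=220)
s=arm.observe();print(s["clock"],s["eef_pos"],s["tool_rot"],s["contact_force"],s["ft_torque"],s["gripper_width"])
```

```text
22.025 [ 0.5876 -0.1349  0.0763] [-3.1413  0.      1.4079] [ 0.2351  0.8417 -0.0336] [-0.0359 -0.0254 -0.0011] 0.05269259763595613
```

Released and unloaded. Retreat straight up, then inspect from the wrist camera and the scene cameras.

Emit:
step_arm:
  rows: [0,0,-0.01,0,0,0,0,0,-0.02,0,0,0,0,0,-0.03,0,0,0,0,0,-0.03,0,0,0,0,0,-0.03,0,0,0,0,0,-0.03,0,0,0,0,0,0,0,0,0,0,0,0,0,0,0]

```text
clock: 23.02
eef_pos: [0.5875, -0.1349, 0.2265]
tool_rot: [-3.142, 0.0, 1.408]
contact_force: [0.2, -0.4, 0.7]
gripper_width: 0.0531
```

Run:
```python
from h import *
np.set_printoptions(precision=4,suppress=True,linewidth=220)
s=arm.observe();print(s["clock"],s["eef_pos"],s["tool_rot"],s["contact_force"])
w=arm.grab_frame("wrist");sc=arm.grab_frame("scene");sd=arm.grab_frame("side")
for i,n in((w,"w6"),(sc,"scene6"),(sd,"side6")): cv2.imwrite(f"pics/{n}.png",i)
z=.060+.0585
for d in(-.12,0,.12): print(d,proj("wrist",[.5864+d*.9868,-.1347-d*.162,z]).round(1))
g=cv2.cvtColor(w,cv2.COLOR_BGR2GRAY)
n,l,st,ce=cv2.connectedComponentsWithStats((g>75).astype(np.uint8))
for i in range(1,n):
    if 80<st[i][4]<700: print(st[i],ce[i].round(1),atz("wrist",ce[i][::-1],z))
for n in("holder_mid","rail_home","rail_gap","bottle","tube_box","calculator"):
    r=[]
    for c in("scene","side"):
        q=arm.tip_of(n,c); print(n,c,[(np.round(d["point"],1).tolist(),round(d["conf"],2)) for d in q[:3]])
        if q: r.append(ray(c,q[0]["point"]))
    if len(r)>1: print("   ",*tri(r))
o=np.zeros((600,800,3),np.uint8);o[:420,:560]=w
o[420:,:290]=cv2.resize(sc[160:260,175:320],(290,180),interpolation=2);o[420:,300:590]=cv2.resize(sd[160:250,235:380],(290,180),interpolation=2)
cv2.imwrite("pics/f6.png",o)
```

```text
23.025 [ 0.5875 -0.1349  0.2265] [-3.1416  0.0001  1.4079] [ 0.2162 -0.4069  0.6781]
-0.12 [209.4 148.6]
0 [209.5 279.2]
0.12 [209.6 410.2]
[477  10  14  16 188] [483.3  17.6] [ 0.7623 -0.0098  0.1185]
[440  13  15  15 194] [447.   19.9] [ 0.7354 -0.0069  0.1185]
[458  12  15  15 192] [465.2  18.9] [ 0.7489 -0.0084  0.1185]
[404  15  14  15 193] [410.8  22.2] [ 0.7086 -0.004   0.1185]
[422  14  14  15 193] [428.9  21.1] [ 0.722  -0.0055  0.1185]
[456  31  14  15 185] [462.7  38.2] [ 0.7475 -0.0212  0.1185]
[474  30  14  15 183] [480.5  37.1] [ 0.7609 -0.0226  0.1185]
[421  33  14  15 185] [427.2  40.2] [ 0.7207 -0.0181  0.1185]
[438  32  15  15 189] [444.9  39.2] [ 0.7341 -0.0197  0.1185]
[403  34  14  15 179] [409.3  41.5] [ 0.7072 -0.0168  0.1185]
[471  49  15  15 188] [477.8  55.9] [ 0.7595 -0.0355  0.1185]
[436  51  15  15 179] [442.9  57.8] [ 0.7328 -0.0324  0.1185]
[454  50  14  15 194] [460.4  57. ] [ 0.7462 -0.034   0.1185]
[402  53  13  15 172] [407.9  60.1] [ 0.7058 -0.0295  0.1185]
[419  52  14  15 173] [425.4  59. ] [ 0.7193 -0.031   0.1185]
[452  68  14  14 173] [458.4  
[... 524 characters left out ...]
8]
rail_home scene [([186.4, 238.2], 0.61)]
rail_home side [([187.9, 299.9], 0.65)]
    [ 0.5908 -0.1282  0.1108] [4.5, 4.5]
rail_gap scene [([207.0, 240.5], 0.85)]
rail_gap side [([200.8, 302.7], 0.72)]
    [ 0.5868 -0.1329  0.051 ] [5.6, 5.6]
bottle scene [([339.4, 447.2], 0.56), ([287.6, 236.5], 0.52)]
bottle side [([311.1, 193.7], 0.71), ([201.6, 386.0], 0.18)]
    [ 0.6326  0.4124 -0.0013] [2.2, 2.2]
tube_box scene [([139.0, 213.9], 0.58)]
tube_box side [([200.5, 385.9], 0.6)]
    [ 0.3659 -0.3894 -0.0022] [10.0, 10.0]
calculator scene [([287.0, 237.0], 0.76)]
calculator side [([214.8, 235.6], 0.9), ([188.7, 302.8], 0.65), ([309.5, 194.9], 0.27)]
    [ 0.7673 -0.0106  0.0131] [1.3, 1.3]
```

View pics/f6.png

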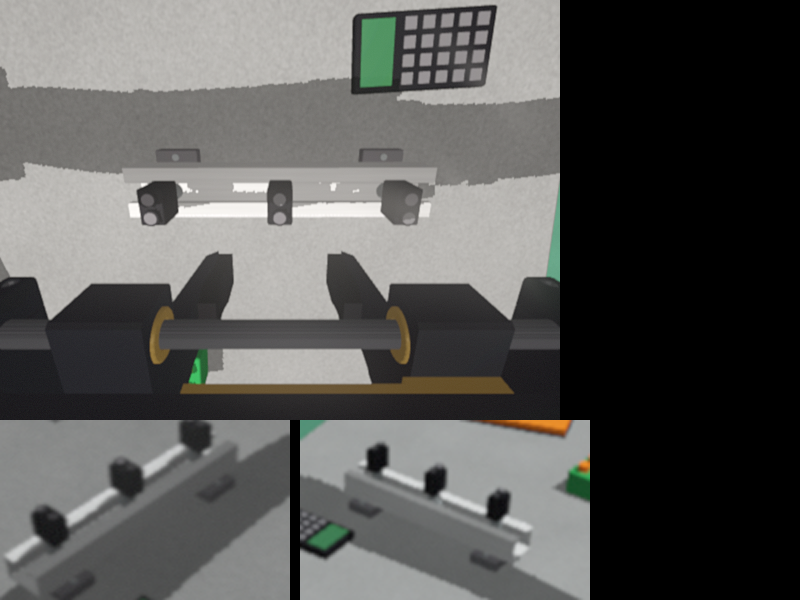

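The last picture shows three matching holders at columns about 149, 280 and 411, with their mouths in the same rows (200 and 218). The new one is centred, crosswise and upright, and the gripper is clear of it.

```bash
python3 -c "
from bench import arm
print(arm.job_done())"
```

```text
the job is handed in; nothing more can be done
None
```

The holder is in the rail, midway between the two mounted ones, and I handed the job in at about 23 s of robot time.

**What I did:** I lifted the holder from its rack and lowered its nut lengthwise through the slot. The foot met the floor with the lips' top at about 60 mm above the bench. I pressed to about 15 N on the foot and turned it a quarter turn with almost no resisting torque. I then let the spring lift it, and the lips caught at the expected locked height. After opening the gripper I backed straight up.

**Last checks:**
- **Force:** it read about zero once the gripper opened, and the highest vertical reading at any step was about 13 N.
- **Position:** in the final wrist picture the holder sits within about 1 mm of the midpoint of its neighbours. It stands crosswise and upright, with its tube mouths level with theirs.
- **Surroundings:** the bottle, tube box and calculator are where they were, within the few millimetres the networks can resolve.

**What disagreed:**
- My camera estimate of the lip height was 64 mm, about 4 mm above what I felt; I used the felt value.
- The networks put the final block centre about 9 mm to the side in y and about 9 mm too high. I trusted the measured gripper pose and the wrist picture, which agreed with each other.
- While pressed, the arm crept 1–2 mm along the rail and tilted up to 0.4°. The tool was upright again before I let go.

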